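Free the pawl and hold a belt tensioner wound back for the new belt

TASK

A new belt is to go on the belt-drive unit that stands on the bench. Put the lever of its ratchet pawl into the middle (free) position, then swing the sprung tensioner arm by its roller, back toward the robot side of the unit and away from the belt run, until the arm is fully wound against its rubber stop, and keep holding it there so that the belt can be slipped on: the program finishes while the gripper is still holding the arm on its stop against the spring, with the lever still in the middle. Do not disturb the loose tools lying round the unit.

Things in the scene. Friction and masses are not known exactly. Their poses are not given: they have to be found in the camera images.
- drive_unit: Fixed belt-drive unit on an L-shaped grey plate 12 mm thick, 235 x 335 mm: two toothed pulleys at the back, a sprung tensioner arm with a roller in front, a pawl lever at its left. Origin on the bench under the arm's pivot; z up, +x to the pulleys (away from the robot), +y left. Plate (mm): x -90 to 145, y -70 to 135, and x 0 to 145, y -205 to -70. Its highest part is 80 mm above the bench.
- large_pulley (a point): Top centre of the large toothed pulley, 96 mm in diameter, upright axis, at (85, 70) mm in the unit's frame, rim 69 mm above the bench.
- small_pulley (a point): Top centre of the small toothed pulley, 56 mm in diameter, upright axis, at (85, -160) mm in the unit's frame, rim 69 mm above the bench.
- wound_stop (a point): Top of the rubber-sleeved post, 14 mm thick, that stops the wound arm; 35 mm above the bench, at (-41, -41) mm in the unit's frame. A like post at (51, -29) mm is where the arm rests unwound.
- tensioner_pivot (a point): Point on the tensioner arm's upright hinge axis, 54 mm above the bench. Round it a spring with a cap 54 mm across; the cap's screw tops out 70 mm above the bench.
- tension_arm (a joint): Angle of the tensioner arm, rad: 0 at rest, roller toward the pulleys; grows as the arm is wound, clockwise seen from above, carrying the roller to -x of the unit; 1.134 on the rubber stop. A spring always drives it back to 0, with about 5 N at the roller at 0 and 13 N on the stop. While the pawl is engaged the ratchet blocks winding within about 0.1 rad.
- roller_middle (a point): Middle of the black roller on the arm's end, 48 mm in diameter, 38 to 66 mm above the bench (screw head to 73), free to spin on its upright axis. The point is 52 mm above the bench, 95 mm from the arm's pivot in direction (-50 degrees - arm angle), anticlockwise from the unit's +x: (61, -73) mm at rest, (-40, -86) on the stop. The arm below is 24 mm wide, top 35 mm above the bench.
- pawl_pivot (a point): Point on the upright pivot of the pawl and its lever, 30 mm above the bench, at (-36, 48) mm in the unit's frame.
- pawl_lever (a joint): Angle of the pawl lever, rad, positive clockwise from above; three white lines on the plate mark its places: about -0.61 take-up (as found, knob nearest the robot, arm blocked by the ratchet), 0 middle = free (over the middle line, pointing straight away from the arm's pivot), +0.627 let-off (blocked again). Held by friction (about 1.5 N at the knob), it stays where it is left.
- lever_knob (a point): Middle of the black upright grip at the lever's end, 23 mm in diameter, 36 to 71 mm above the bench. The point is 54 mm above the bench, 68 mm from the pawl's pivot in direction (126.9 degrees - lever angle), anticlockwise from the unit's +x: (-77, 102) mm in the unit's frame in the middle position.
- hex_key: Loose black hex key, 36 x 99 x 8 mm, lying on the plate between the two pulleys; leave it alone. Origin at the centre of its underside.
- adjustable_wrench: Loose grey adjustable wrench, 59 x 253 x 15 mm, lying on the bench to the right of the unit; leave it alone. Origin at the centre of its underside.
- screwdriver_yellow: Loose screwdriver with a yellow handle, 31 x 205 x 31 mm, lying on the bench to the left of the unit; leave it alone. Origin at the centre of its underside.

How it is judged:
By the outcome, as a careful person would: the job done as asked, in the order asked, and still so for the second after the job is handed in, while the arm keeps its last pose, push and grip.
It also fails if it takes over 48 s, if anything falls off the work surface, if the arm or the gripper's body presses on something with over 40 N, if the wrist force passes 120 N, or if a joint passes its speed limit or range.

ROBOT

A 6-joint arm with a two-finger parallel gripper is mounted at the origin on a cart in front of the work surface, level with it; the furniture and walls round the work are solid. World frame = base frame: x ahead of the robot, y to its left, z up, the work surface at z = 0. Lengths are in m, angles in rad, forces in N, time in s.
With the tool pointing down it reaches from about 0.275 to 0.875 m from the base axis. Payload 12.5 kg.
Tool frame: the origin (TCP) lies at the very end of the fingers, on their centre line; the grasp point (between the pads) lies 19 mm behind it; z points along the fingers, y is the direction in which the jaws open and shut (so a half turn about z gives the same grasp; the last joint's range is limited). The gripper opens to 85 mm and grips with 20 to 120 N. Pads are 22 mm wide; open, the fingers measure 114 mm over their backs; the gripper's body (76 mm by 85 mm) begins 54 mm behind the grasp point. The pads swing forward as they close: fully open they stand 13 mm farther back than shut.
Start: joints at [-0.085, 0.351, 1.652, -0, 1.139, -0.085], TCP at [0.55, 0, 0.231] pointing down, gripper open.
Joint ranges: [-2.75, 2.75], [-0.79, 2.1], [0.01, 2.65], [-1.57, 4.71], [0.07, 3.14], [-2.87, 2.87]. Speed limits (rad/s): [2.22, 2.22, 2.79, 3.14, 3.14, 3.14].

INTERFACE

Orientations are given as [roll, pitch, yaw] about the fixed x, y, z axes, in that order (R = Rz(yaw) Ry(pitch) Rx(roll)).
In Python, from bench import robot gives the robot as it stands. The module is installed in compiled form; this text tells all that it offers. Calls block until the motion is done:
- robot.goto(position, orientation): joint-space move of the TCP to a pose.
- robot.move_straight(position, attitude=None, feed=0.15): straight line of the TCP; attitude=None keeps the orientation; feed is the mean speed in m/s.
- robot.movej(angles): joint-space move.
- robot.open() and robot.close_gripper(grip_force=None): open the fingers fully, or close them until they stop; grip_force is the grip in N (None keeps the last).
- robot.pause(seconds).
- robot.solve_ik(position, orientation): joint angles nearest the present ones, or None.
- robot.state(): the state.
- robot.snapshot(name): name is "scene" or "side" or "wrist"; returns a dict with "img" (480x640x3 uint8, blue, green, red), "vertical_fov" (degrees; the focal length in pixels is half the picture's height over the tangent of half this angle, whatever the lens; pixels are square), "cx", "cy" (the principal point, pixels), "R" (3x3) and "t" (3): a world point X has camera coordinates R X + t; the wrist camera has in their place "mount" (4x4, takes a point from camera to tool coordinates, whose origin is the TCP and whose axes are the flange's). Camera axes: x right, y down, z forward; pixel columns grow to the right and rows downward; lengths in m; the calibration is good to about 2 mm. The wrist camera is an equidistant fisheye: a pixel r from the principal point sees the ray r / f radians off the axis. A picture is of the moment at which its call begins: read the wrist's pose just before it. There is no depth.
A pose or a line that the arm cannot do raises robot.Unreachable and nothing moves.
- robot.job_done(): hands the job in, once; it reports no verdict.
Trained networks look in the newest picture that a camera, given by its name, has taken for a name from the list of things; names that differ only in an ending like _2 or _b are one class to them, and where a whole thing is asked for, a point or a joint stands for the part that bears it (a point fixed in the world has none). Each returns a list of dicts, best first, with "confidence" (0 to 1); they miss things now and then, are a little off and sometimes report something else, mostly with a low value. They report only what shows in the picture. A call takes as long as a camera call.
- robot.recognise(camera, thing): "extent" ([left, top, right, bottom] in pixels, round what is visible of it).
- robot.cut_out(camera, thing): "mask" (480x640 bool, what is visible of it) and "extent" ([left, top, right, bottom] in pixels, round what is visible of it).
The state is a dict: "time_s": time; "joint_pos": joint angles; "dq": joint speeds; "effort": joint torques, N m; "tool_pos": TCP position; "eef_rot": TCP orientation; "ft_force": force on the tool from outside, world axes, zero at the start; "ft_torque": the same for the moment, N m; "width": opening from 0.0 (shut) to 1.0 (fully open).
Only numpy, scipy, OpenCV 4.12 (cv2) and the standard library are available. Lean on these libraries where they do the work, as an engineer would, in place of code of your own. Each camera call takes 0.05 s, during which the arm holds its last target. There are 200 camera calls.

## Working session

There is one attempt and no reset: what is moved stays moved. The work goes in short steps, each a Python script; the robot and the scene stay as the last script left them, time stands still between calls to the robot, and variables do not carry over. Pictures are saved under pics/ and viewed, about 8 in all and at most 12, crops included, and the job is handed in when it is done.

```bash
mkdir -p pics; cat > h.py <<'E'
import numpy as np, cv2
from bench import robot
def f(s): return 240/np.tan(np.radians(s["vertical_fov"])/2)
def ray(s,u,v):
    d=np.array([(u-s["cx"])/f(s),(v-s["cy"])/f(s),1.]); R=np.array(s["R"]);t=np.array(s["t"])
    return -R.T@t, R.T@d
def atz(s,u,v,z):
    o,d=ray(s,u,v); return o+d*(z-o[2])/d[2]
def proj(s,X):
    c=np.array(s["R"])@np.array(X)+np.array(s["t"]); return np.array([s["cx"],s["cy"]])+f(s)*c[:2]/c[2]
E
python3 - <<'E'
from h import *
for c in ["scene","side"]:
    s=robot.snapshot(c); cv2.imwrite(f"pics/{c}0.png",s["img"])
    print(c,s["vertical_fov"],"cam",-np.array(s["R"]).T@np.array(s["t"]))
    for th in ["drive_unit","large_pulley","small_pulley","tensioner_pivot","roller_middle","lever_knob","pawl_pivot","wound_stop"]:
        r=robot.recognise(c,th)
        for q in r[:2]: 
            e=q["extent"]; print(th,round(q["confidence"],2),np.round(e),np.round(atz(s,(e[0]+e[2])/2,(e[1]+e[3])/2,.055),3))
print(robot.state())
E
```

```text
scene 54.481333885494166 cam [-0.03508351  0.8323347   0.48134269]
drive_unit 0.61 [230. 216. 378. 325.] [0.556 0.283 0.055]
large_pulley 0.86 [228. 216. 380. 328.] [0.549 0.287 0.055]
small_pulley 0.61 [229. 216. 378. 330.] [0.549 0.29  0.055]
tensioner_pivot 0.76 [228. 216. 378. 330.] [0.55  0.29  0.055]
roller_middle 0.72 [309. 233. 342. 288.] [0.557 0.221 0.055]
lever_knob 0.88 [312. 279. 359. 309.] [0.45  0.304 0.055]
pawl_pivot 0.91 [232. 218. 378. 327.] [0.548 0.288 0.055]
pawl_pivot 0.53 [335. 215. 410. 244.] [0.589 0.028 0.055]
wound_stop 0.89 [229. 215. 374. 328.] [0.557 0.288 0.055]
side 44.144162888442224 cam [0.408823   1.15750758 0.5742126 ]
drive_unit 0.88 [262. 236. 413. 351.] [0.557 0.276 0.055]
large_pulley 0.82 [262. 232. 416. 352.] [0.555 0.272 0.055]
small_pulley 0.72 [261. 230. 411. 352.] [0.561 0.27  0.055]
small_pulley 0.18 [295. 252. 363. 307.] [0.581 0.23  0.055]
tensioner_pivot 0.63 [263. 233. 414. 354.] [0.556 0.276 0.055]
roller_middle 0.6 [299. 255. 362. 307.] [0.577 0.234 0.055]
lever_knob 0.79 [354. 286. 410. 320.] [0.479 0.298 0.055]
pawl_pivot 0.89 [263. 232. 414. 351.] [0.557 0.269 0.055]
wound_stop 0.72 [260. 233. 412. 351.] [0.561 0.272 0.055]
wound_stop 0.71 [354. 286. 414. 321.] [0.476 0.299 0.055]
{'time_s': 0.9, 'joint_pos': array([-8.45670169e-02,  3.50697719e-01,  1.65181581e+00,  4.33080601e-06,
        1.13913259e+00, -8.46129586e-02]), 'dq': array([-3.44841555e-04,  1.82678153e-03, -9.85091654e-05, -6.18958054e-04,
       -1.73237603e-04,  1.66057978e-04]), 'effort': array([ 1.40283319e-03, -5.06019723e+01, -2.91647798e+01, -4.56946566e-05,
        6.76924465e-04,  3.77818617e-05]), 'tool_pos': array([5.49969761e-01, 4.73250736e-05, 2.31284792e-01]), 'eef_rot': array([-3.14153971e+00, -8.43777902e-06,  1.57084046e+00]), 'ft_force': array([ 1.11669879,  0.75670722, -0.09569268]), 'ft_torque': array([-0.02736267,  0.04161445, -0.03656744]), 'width': 0.9960361949278604}
```

View pics/scene0.png

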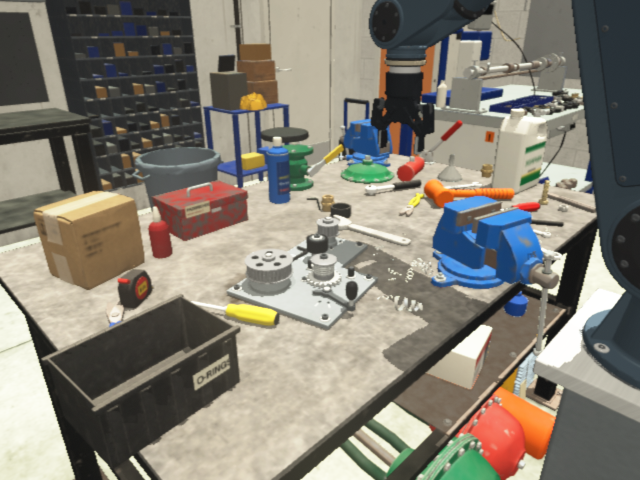

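View pics/side0.png

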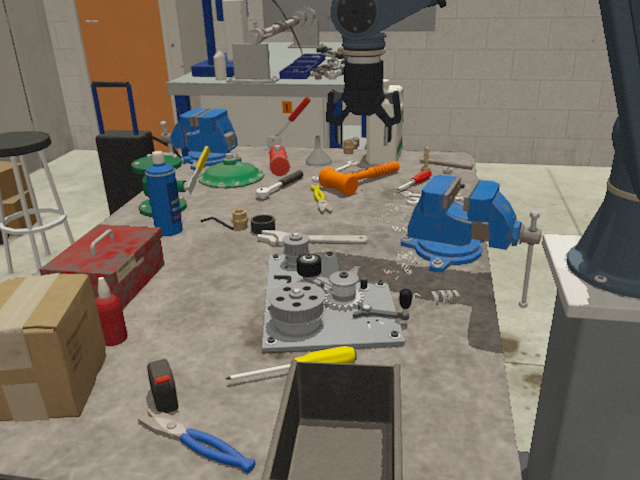

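Both pictures show the unit as found. In side0: large pulley top ≈(297,291), small pulley ≈(295,240), pivot cap ≈(343,275), roller ≈(309,260) and knob ≈(405,297). A blue vise stands right and near. I'll fit a rough pose from these, then look from above with the wrist camera.

```bash
cat >> h.py <<'E'
from scipy.optimize import least_squares
def u2w(p,P):
    c,s_=np.cos(p[2]),np.sin(p[2]); return np.array([p[0]+c*P[0]-s_*P[1],p[1]+s_*P[0]+c*P[1],P[2]])
def roller(a,z=.052): 
    t=np.radians(-50)-a; return np.array([.095*np.cos(t),.095*np.sin(t),z])
def knob(a,z=.054):
    t=np.radians(126.9)-a; return np.array([-.036+.068*np.cos(t),.048+.068*np.sin(t),z])
def wproj(s,T,X):  # T: tool pose 4x4
    M=np.linalg.inv(T@np.array(s["mount"])); c=M[:3,:3]@X+M[:3,3]
    r=np.hypot(c[0],c[1]); th=np.arctan2(r,c[2]); return np.array([s["cx"],s["cy"]])+f(s)*th*c[:2]/max(r,1e-9)
def toolT():
    from scipy.spatial.transform import Rotation as Ro
    st=robot.state(); T=np.eye(4); T[:3,:3]=Ro.from_euler("xyz",st["eef_rot"]).as_matrix(); T[:3,3]=st["tool_pos"]; return T
E
python3 - <<'E'
from h import *
S=robot.snapshot("side"); C=robot.snapshot("scene")
obs=[(S,(297,290),(.085,.070,.069)),(S,(295,240),(.085,-.160,.069)),(S,(343,274),(0,0,.07)),(S,(405,298),knob(-.61)),(S,(309,258),roller(0,.07)),
(C,(269,259),(.085,.070,.069)),(C,(328,225),(.085,-.160,.069)),(C,(323,256),(0,0,.07)),(C,(351,290),knob(-.61)),(C,(317,237),roller(0,.07))]
r=least_squares(lambda p:np.concatenate([proj(s,u2w(p,P))-uv for s,uv,P in obs]),[.53,.25,0],loss="soft_l1")
p=r.x; print(p,np.round(r.fun.reshape(-1,2),1))
np.save("p0.npy",p)
tgt=np.array([p[0]-.03,p[1]-.02,.36])
robot.goto([.55,0,.36],[np.pi,0,np.pi/2]); robot.goto(tgt,[np.pi,0,np.pi/2])
T=toolT(); W=robot.snapshot("wrist"); cv2.imwrite("pics/w0.png",W["img"]); np.save("T0.npy",T)
import pickle; pickle.dump({k:v for k,v in W.items()},open("W0.pkl","wb"))
for n,P in dict(lp=(.085,.07,.069),sp=(.085,-.16,.069),piv=(0,0,.07),rol=roller(0,.07),kn=knob(-.61,.071)).items(): print(n,wproj(W,T,u2w(p,P)))
print(robot.state()["time_s"],T[:3,3])
E
```

```text
[0.55411067 0.22995587 0.22927752] [[-0.4  5.7]
 [ 0.8 -1.3]
 [ 0.6 -0.5]
 [ 0.5  0.2]
 [-0.4 -1.2]
 [-0.7  0.3]
 [-0.4 -2.9]
 [ 0.3 -0.7]
 [ 0.1  0.3]
 [-0.3 -0.5]]
lp [405.40690472 102.36311518]
sp [436.5541091  282.33980526]
piv [347.80844705 175.21103699]
rol [409.17184094 222.90594407]
kn [249.86891904 138.22322499]
2.4833 [0.52430591 0.20904709 0.3594414 ]
```

View pics/w0.png

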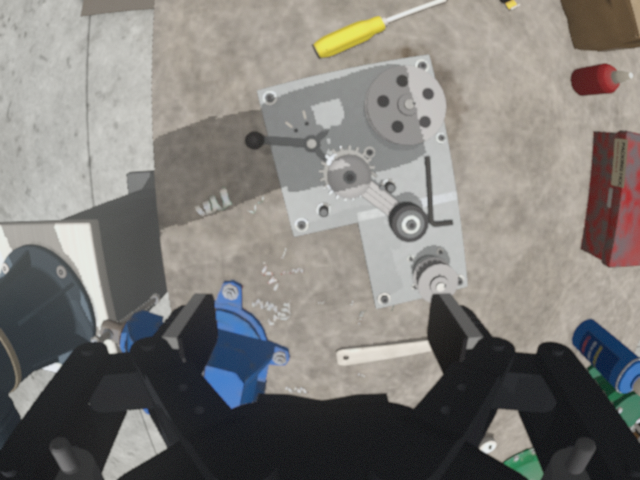

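w0, from above: knob ≈(254,140), cap screw ≈(349,176), roller ≈(410,223), large pulley ≈(407,103), small pulley ≈(438,286). The hex key is close to the roller but low, and the vise lugs are at (230,290) and (280,355). The fit matches to within about 3 px, so I'll refine it with these points, check clearances, then grasp the knob.

```bash
python3 - <<'E'
from h import *
import pickle
W=pickle.load(open("W0.pkl","rb")); T=np.load("T0.npy"); p0=np.load("p0.npy")
obs=[((407,104),(.085,.07,.069)),((439,286),(.085,-.16,.069)),((349,176),(0,0,.07)),((410,223),roller(0,.07)),((254,140),knob(-.61,.071)),
((262,91),(-.09,.135,.012)),((295,237),(-.09,-.07,.012)),((429,56),(.145,.135,.012)),((467,286),(.145,-.205,.012)),((376,308),(0,-.205,.012))]
fun=lambda p:np.concatenate([wproj(W,T,u2w(p,P))-uv for uv,P in obs])
r=least_squares(fun,p0,loss="soft_l1"); p=r.x; print(p,np.round(r.fun.reshape(-1,2),1))
np.save("p1.npy",p)
inv=lambda uv,z:least_squares(lambda q:wproj(W,T,np.array([q[0],q[1],z]))-uv,[.5,.2]).x
for z in (.02,.12): print("vise lugs/body",z,[np.round(inv(uv,z),3) for uv in ((230,285),(285,355),(245,300),(272,350))])
print("screwdriver",inv((317,50),.015),"wrench",inv((430,347),.01))
for n,P in dict(kn0=knob(-.61),kn1=knob(0),r0=roller(0),r1=roller(1.134)).items(): print(n,u2w(p,P))
# jaw-tangential yaws
def yaws(th): return [th+p[2]+k*np.pi for k in (-2,-1,0,1)]  # jaw perpendicular to radial th -> yaw=th
for n,P,th in [("kn0",knob(-.61),np.radians(126.9)+.61),("kn1",knob(0),np.radians(126.9)),("r0",roller(0),np.radians(-50)),("r1",roller(1.134),np.radians(-50)-1.134)]:
    X=u2w(p,P); X[2]=.04
    for y in yaws(th):
        if abs(y)>4: continue
        q=robot.solve_ik(X,[np.pi,0,y]); print(n,round(y,2),None if q is None else np.round(q,2))
print("toolcam",np.round(W["mount"],3))
E
```

```text
[0.5568769  0.22777387 0.2303516 ] [[ 0.6  0.3]
 [-0.5 -2.3]
 [ 1.2  1.1]
 [ 1.3  1.6]
 [-1.8  0.1]
 [-5.5 -1.3]
 [-1.2 -0.2]
 [ 0.5 -2.2]
 [ 1.   0.2]
 [-0.1  0.9]]
vise lugs/body 0.02 [array([0.392, 0.069]), array([ 0.467, -0.048]), array([0.412, 0.046]), array([ 0.447, -0.039])]
vise lugs/body 0.12 [array([0.419, 0.112]), array([0.479, 0.019]), array([0.435, 0.094]), array([0.463, 0.026])]
screwdriver [0.5175829  0.38995494] wrench [ 0.69691701 -0.0449645 ]
kn0 [0.4431222  0.27215562 0.054     ]
kn1 [0.45870261 0.30990673 0.054     ]
r0 [0.63294457 0.1708642  0.052     ]
r1 [0.53748997 0.13477308 0.052     ]
kn0 -3.23 [ 0.46  0.58  1.86  0.    0.7  -1.02]
kn0 -0.09 [ 0.46  0.58  1.86 -0.    0.7   2.12]
kn0 3.06 [ 0.46  0.58  1.86  0.    0.7  -1.02]
kn1 -3.84 [ 0.51  0.62  1.77 -0.    0.75 -0.36]
kn1 -0.7 [ 0.51  0.62  1.77 -0.    0.75  2.78]
kn1 2.45 [ 0.51  0.62  1.77 -0.    0.75 -0.36]
r0 -3.78 [ 0.19  0.77  1.48  0.    0.9  -0.74]
r0 -0.64 [ 0.19  0.77  1.48 -0.    0.9   2.41]
r0 2.5 [ 0.19  0.77  1.48  0.    0.9  -0.74]
r1 -1.78 [ 0.16  0.62  1.77 -0.    0.75 -2.77]
r1 1.37 [ 0.16  0.62  1.77 -0.    0.75  0.37]
toolcam [[ 0.    -0.963 -0.271  0.068]
 [ 1.     0.     0.    -0.   ]
 [-0.    -0.271  0.963 -0.142]
 [ 0.     0.     0.     1.   ]]
```

```bash
python3 - <<'E'
from h import *
p=np.load("p1.npy")
def pose(a,z):
    X=u2w(p,knob(a)); X[2]=z; return X,[np.pi,0,np.radians(126.9)-a+p[2]]
robot.goto(*pose(-.61,.16)); X,o=pose(-.61,.042); robot.move_straight(X,feed=.12)
print(robot.state()["ft_force"]); robot.close_gripper(25)
s=robot.state(); print(s["width"]*85,s["ft_force"])
for a in np.linspace(-.61,0,7)[1:]:
    X,o=pose(a,.042); robot.move_straight(X,o,feed=.06)
s=robot.state(); print(s["width"]*85,s["ft_force"],s["tool_pos"],X)
robot.open(); X,o=pose(0,.20); robot.move_straight(X,feed=.15)
X=u2w(p,(-.03,.02,0)); X[2]=.3
robot.goto(X,[np.pi,0,np.pi/2])
T=toolT(); W=robot.snapshot("wrist"); im=W["img"].copy(); cv2.imwrite("pics/w1.png",im)
print(robot.state()["time_s"])
for P in (knob(0,.071),(-.036,.048,.03),(0,0,.07),roller(0,.07)): print(np.round(wproj(W,T,u2w(p,P)),1))
c=wproj(W,T,u2w(p,(-.05,.08,.03))).astype(int); x0,y0=max(c[0]-130,0),max(c[1]-100,0)
cv2.imwrite("pics/w1c.png",cv2.resize(im[y0:y0+190,x0:x0+260],None,fx=3,fy=3,interpolation=cv2.INTER_CUBIC)); print(x0,y0)
import pickle; pickle.dump((W,T),open("W1.pkl","wb"))
E
```

```text
[-0.03978847 -0.18279422 -0.31269552]
21.23003158995008 [-0.84792646 -0.64271959  4.3263153 ]
20.98074923819295 [-2.5894088  -0.34947788  7.57646582] [0.45852523 0.30963269 0.04210593] [0.45870261 0.30990673 0.042     ]
9.625
[258.4 134.2]
[312.  172.8]
[356.  214.6]
[423.5 266.5]
162 47
```

View pics/w1c.png

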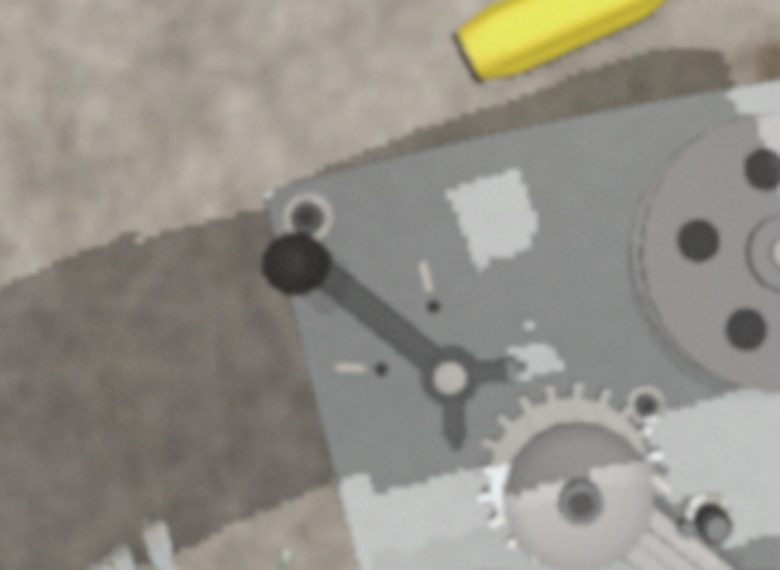

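The lever lies over the middle line, with the two outer marks visible symmetrically on each side and both pawl teeth clear of the ratchet. The knob is at ≈(261,135) against a predicted (258,134), so its angle error is about 0.02 rad. Next, the roller.

```bash
python3 - <<'E'
from h import *
p=np.load("p1.npy")
def pose(a,z):
    X=u2w(p,roller(a)); X[2]=z; return X,[np.pi,0,np.radians(-50)-a+p[2]+np.pi]
robot.goto(*pose(0,.2)); robot.move_straight(pose(0,.040)[0],feed=.12)
print(robot.state()["ft_force"]); robot.close_gripper(70)
s=robot.state(); print(s["width"]*85,s["ft_force"])
def tang(a):
    th=np.radians(-50)-a+p[2]; return np.array([np.sin(th),-np.cos(th),0])
for a in np.r_[np.linspace(0,1.08,10)[1:],1.11,1.13]:
    X,o=pose(a,.040); robot.move_straight(X,o,feed=.07)
    s=robot.state(); F=s["ft_force"]@tang(a); print(round(a,3),np.round(s["ft_force"],1),"tang",round(F,1),round(s["width"]*85,1))
    if abs(F)>30: break
T=toolT(); W=robot.snapshot("wrist"); cv2.imwrite("pics/w2.png",W["img"])
S=robot.snapshot("side"); cv2.imwrite("pics/s2.png",cv2.resize(S["img"][210:370,240:450],None,fx=3.5,fy=3.5))
print(s["time_s"])
E
```

```text
[-0.75295207 -0.34169661 -0.53978768]
44.87828469140703 [-1.97087755 -0.32094032  5.25248845]
0.12 [4.1 5.1 2.5] tang -6.5 44.9
0.24 [3.1 5.2 2.4] tang -5.7 44.7
0.36 [5.5 5.  1.5] tang -7.3 44.6
0.48 [5.9 4.6 0.4] tang -7.3 44.7
0.6 [ 7.5  4.  -0.8] tang -8.4 44.9
0.72 [ 9.4  1.3 -0.4] tang -9.5 44.2
0.84 [10.2 -0.5 -1.8] tang -10.2 44.6
0.96 [11.1 -3.7 -1.6] tang -11.2 44.6
1.08 [10.3 -7.4 -1. ] tang -11.3 45.0
1.11 [11.  -8.8 -0.2] tang -12.4 44.7
1.13 [10.9 -9.4 -0.8] tang -12.6 44.9
15.9333
```

View pics/w2.png

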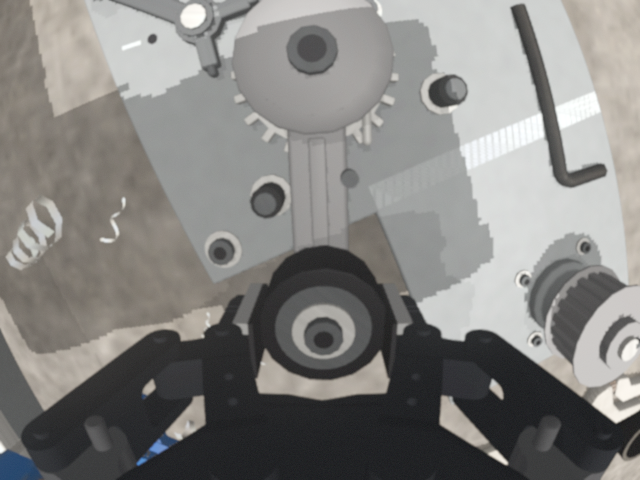

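The roller is gripped squarely between the pads. The arm's left edge (x≈290) is still just short of the stop post (right edge ≈285), and the force is only the spring's. I'll creep on until the stop shows in the force.

```bash
python3 - <<'E'
from h import *
p=np.load("p1.npy")
def pose(a,z):
    X=u2w(p,roller(a)); X[2]=z; return X,[np.pi,0,np.radians(-50)-a+p[2]+np.pi]
def tang(a):
    th=np.radians(-50)-a+p[2]; return np.array([np.sin(th),-np.cos(th),0])
for a in np.arange(1.14,1.26,.01):
    X,o=pose(a,.040); robot.move_straight(X,o,feed=.03); robot.pause(.1)
    s=robot.state(); F=s["ft_force"]@tang(a); print(round(a,3),np.round(s["ft_force"],1),"tang",round(F,1),round(s["width"]*85,1))
    if abs(F)>24: break
robot.pause(.5); s=robot.state(); print(s["ft_force"],s["time_s"])
T=toolT(); W=robot.snapshot("wrist"); cv2.imwrite("pics/w3.png",W["img"])
S=robot.snapshot("side"); cv2.imwrite("pics/s3.png",cv2.resize(S["img"][210:380,240:450],None,fx=3.5,fy=3.5,interpolation=cv2.INTER_CUBIC))
E
```

```text
1.14 [ 10.4 -10.2  -0.6] tang -12.3 44.9
1.15 [ 10.5 -10.6   0.1] tang -12.6 44.7
1.16 [ 10.3 -10.7  -0.3] tang -12.5 44.7
1.17 [ 11.3 -10.6   0.2] tang -13.5 44.4
1.18 [ 11.4 -11.6  -0.8] tang -13.9 44.4
1.19 [ 16.9 -12.1  -4.3] tang -19.4 44.8
1.2 [ 20.1 -15.5  -6.7] tang -23.5 44.9
1.21 [ 23.7 -16.3  -9.8] tang -27.3 44.7
[ 24.85741008 -16.15805541  -8.48951598] 19.3333
```

View pics/w3.png

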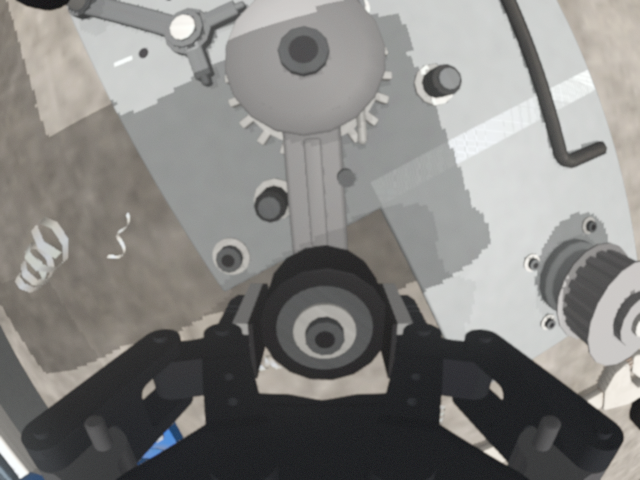

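View pics/s3.png

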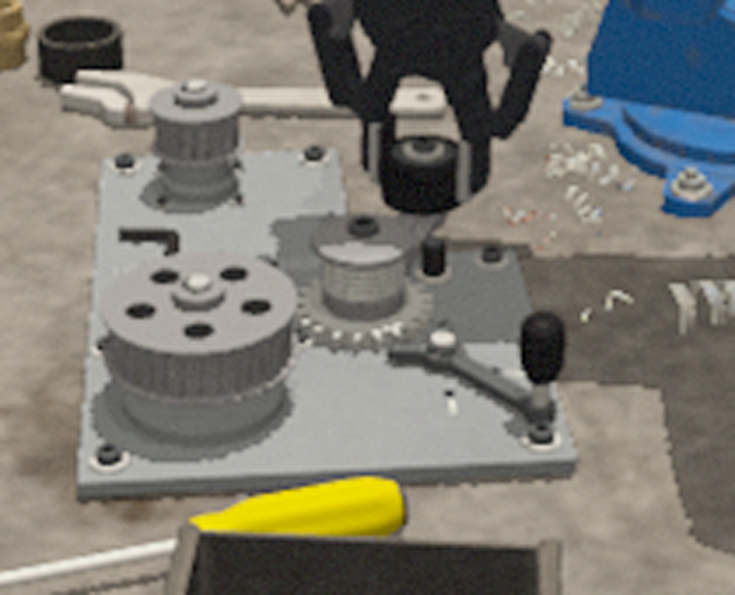

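The force rose from 13.9 N to 27 N in three small steps, and w3 shows the arm edge against the post at (287,205). The lever is unmoved and the loose tools are where they were. I'm handing in.

```bash
python3 - <<'E'
from bench import robot
s=robot.state(); print(s["ft_force"],s["width"]*85,s["time_s"]); robot.job_done()
E
```

```text
[ 23.91465827 -17.02534072  -8.89951677] 44.428313826218044 19.4333
the job is handed in; nothing more can be done
```

The job is handed in at about 19.4 s. The pawl lever is in the middle position, and the gripper is holding the tensioner arm on its rubber stop against the spring.

- **Lever:** I gripped the knob, swung it to the middle and let go. The wrist picture afterwards put it about 0.02 rad from the middle, with both pawl teeth clear of the ratchet. It had not moved in the last pictures.
- **Arm:** I gripped the roller and wound it back. The push along its path rose steadily to 13–14 N from the spring, then to about 28 N once the arm met the stop. The last wrist picture shows the arm against the post.
- **Loose tools:** The screwdriver, hex key and wrench show no sign of having been disturbed in the last pictures.

**Disagreement:** the stop was met at a commanded arm angle of about 1.18–1.19 rad, not the given 1.134. I put this down to a few millimetres of error in the unit's measured position plus give in the grip. I relied on the rise in force and the picture rather than the computed angle.

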